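# Swap the seasonings back onto their own coasters

### The arm

A 7-joint arm with a two-finger parallel gripper is mounted at the origin on a cart in front of the work surface, level with it; the furniture and walls round the work are solid. World frame = base frame: x ahead of the robot, y to its left, z up, the work surface at z = 0. Lengths are in m, angles in rad, forces in N, time in s.
With the tool pointing down it reaches from about 0.375 to 0.925 m from the base axis. Payload 3.1 kg.
Tool frame: the origin (TCP) lies between the finger pads; the fingertips stand 19 mm ahead of it and the grasp point (between the pads) is the TCP; z points along the fingers, y is the line along which they close (so a half turn about z gives the same grasp; the last joint's range is limited). The gripper opens to 85 mm and grips with 20 to 120 N. Pads are 22 mm wide; open, the fingers measure 114 mm over their backs; the gripper's body (76 mm by 85 mm) begins 54 mm behind the grasp point. The pads swing forward as they close: fully open they stand 13 mm farther back than shut.
Start: joints at [1.048, 0.383, 0.044, 1.598, -0.018, 1.161, -0.05], TCP at [0.268, -0.592, 0.25] pointing down, gripper open.
Joint ranges: [-2.61, 2.61], [-0.41, 2.15], [-1.48, 1.57], [0, 2.5], [-1.57, 4.71], [0.05, 1.97], [-2.85, 2.85]. Speed limits (rad/s): [2.79, 2.79, 3.14, 3.14, 3.14, 3.14, 3.14].

### API

Orientations are given as a unit quaternion [x, y, z, w].
In Python, from bench import move_ptp, movel, move_j, move_gripper, pause, inverse_kinematics, read_camera, camera_params, MotionError, sign_off, look_for, tip_of, read_time_s, read_qpos, read_joint_vel, read_effort, read_eef_pos, read_tcp_rot, read_ft_force, read_ft_torque, read_finger_gap, read_grasp_force gives the robot as it stands. Calls block until the motion is done:
- move_ptp(position, orientation): joint-space move of the TCP to a pose.
- movel(position, orientation=None, speed=0.15): straight line of the TCP; orientation=None keeps the orientation; speed is the mean speed in m/s.
- move_j(angles): joint-space move.
- move_gripper(opening, effort=None): finger opening in m; effort is the grip in N (None keeps the last); returns when the fingers have stopped.
- pause(seconds).
- inverse_kinematics(position, orientation): joint angles nearest the present ones, or None.
- read_camera(name): name is "scene" or "top" or "wrist"; returns the picture (480x640x3 uint8, red, green, blue); there is no depth.
- camera_params(name): a dict with "K" (3x3 intrinsics, pixels), "camera_from_world" (4x4, takes a point from world to camera coordinates). Camera axes: x right, y down, z forward; pixel columns grow to the right and rows downward; lengths in m; the calibration is good to about 2 mm. A picture is of the moment at which its call begins: read the wrist's pose just before it. camera_params takes no time and is no camera call; for the wrist camera it gives the pose at the moment of the call.
A pose or a line that the arm cannot do raises MotionError and nothing moves.
- sign_off(): hands the job in; it is judged then, once.
Trained networks look in the newest picture that a camera, given by its name, has taken for a name from the list of things; names that differ only in an ending like _2 or _b are one class to them, and where a whole thing is asked for, a point or a joint stands for the part that bears it (a point fixed in the world has none). Each returns a list of dicts, best first, with "confidence" (0 to 1); they miss things now and then, are a little off and sometimes report something else, mostly with a low value. They report only what shows in the picture. A call takes as long as a camera call. They do not tell look-alikes from the thing itself.
- look_for(camera, name): "at" ([column, row] in pixels, amid what is visible of it).
- tip_of(camera, name): "at" ([column, row] in pixels: a listed point, or the origin of a listed thing).
Readings, each from a call of its own:
- read_time_s(): time.
- read_qpos(): joint angles.
- read_joint_vel(): joint speeds.
- read_effort(): joint torques, N m.
- read_eef_pos(): TCP position.
- read_tcp_rot(): TCP orientation.
- read_ft_force(): force on the tool from outside, world axes, zero at the start.
- read_ft_torque(): the same for the moment, N m.
- read_finger_gap(): finger opening in m.
- read_grasp_force(): force on a finger pad.
Only numpy, scipy, OpenCV 4.12 (cv2) and the standard library are available. Lean on these libraries where they do the work, as an engineer would, in place of code of your own. Each camera call takes 0.05 s, during which the arm holds its last target. There are 200 camera calls.

### The job

The pepper mill, the honey jar and the spice jar have each been put back on the wrong coaster. Change them round so that the pepper mill stands on the square coaster, the honey jar on the oblong one and the spice jar on the round one, each upright in the middle of its coaster. You will need to set one aside on a clear patch of worktop on the way. Do not drop or tip them, and leave the mug, the flat tin and the garlic where they are.

Things in the scene. Friction and masses are not known exactly. Their poses are not given: they have to be found in the camera images.
- pepper_mill: Pepper mill with copper-pink ends: the tallest of the three, 142 mm tall. Round; foot 47 mm wide up to 34 mm, dark neck 32 mm wide from 34 to 98 mm, head 47 mm wide from 98 to 142 mm. About 0.19 kg. Can be gripped by the head, near 118 mm up. Starts on the round coaster. Origin: centre of its underside; z up its axis.
- honey_jar: Squat, wide round jar of honey-coloured spread with a red screw lid, 100 mm tall, 60 to 65 mm wide (the lid is the widest, from 88 mm up). About 0.44 kg. Can be gripped across the body, near 66 mm up. Starts on the square coaster. Origin: centre of its underside; z up its axis.
- spice_jar: Slim round glass spice jar with a black cap, 105 mm tall, 41 mm wide. About 0.11 kg. Can be gripped across the body, near 70 mm up. Starts on the oblong coaster. Origin: centre of its underside; z up its axis.
- round_coaster: Round wooden coaster with a cork middle, 112 mm across. Flat, 10 mm thick, fixed to the worktop; origin at the centre of its underside, so its top is 10 mm above the origin.
- square_coaster: Square wooden coaster with a cork middle, 104 x 104 mm, sides along its x and y. Flat, 10 mm thick, fixed to the worktop; origin at the centre of its underside, so its top is 10 mm above the origin.
- oblong_coaster: Oblong wooden coaster with a cork middle, 84 mm along its x, 156 mm along its y. Flat, 10 mm thick, fixed to the worktop; origin at the centre of its underside, so its top is 10 mm above the origin. The three coasters lie in a row along the front of the worktop, in any order, neighbours 0.21 to 0.36 m apart centre to centre; the worktop between the two that are farther apart is clear for setting a thing aside.
- kettle: Dark blue kettle on its base behind the row, 208 x 236 mm, 251 mm tall, fixed; a tall obstacle. Other tall fixed things round the work: a kitchen roll on its holder (0.30 m tall) behind the left end of the row and, farther left, a sink with a curved tap near x 0.45, y 0.51, which an arm coming from the left must clear (rise, then swing in close to the base). Origin: centre of its underside.
- mug: Bystander: white mug with dark spots, 82 mm wide, 114 mm with its handle, 91 mm tall; stands behind the row on the right. To be left alone. Origin: centre of its underside; z up its axis.
- flat_tin: Bystander: flat round tin, 86 mm across, 40 mm tall, behind the row on the right. To be left alone. Origin: centre of its underside; z up its axis.
- garlic: Bystander: garlic bulb, 56 mm across and tall, at the right end of the row. To be left alone. Origin: centre of its underside; z up its axis.
There are look-alikes about, which are no part of the job. What is shaped like the honey_jar but blue is not meant.

How it is judged:
By the outcome, as a careful person would: the job done as asked, in the order asked, and still so for the second after the job is handed in, with the robot touching nothing.
It also fails if it takes over 128 s, if anything falls off the work surface, if the arm or the gripper's body presses on something with over 40 N, if the wrist force passes 120 N, or if a joint passes its speed limit or range.

## Working session

There is one attempt and no reset: what is moved stays moved. The work goes in short steps, each a Python script; the robot and the scene stay as the last script left them, time stands still between calls to the robot, and variables do not carry over. Pictures are saved under pics/ and viewed, at most 14 in all, crops included, and the job is handed in when it is done.

```bash
ls; mkdir -p pics
cat > h.py <<'E'
import numpy as np,cv2
from bench import *
def ray(cam,uv,z,P=None):
    P=P or camera_params(cam);K=np.array(P["K"]);T=np.array(P["camera_from_world"])
    R,t=T[:3,:3],T[:3,3];c=-R.T@t
    d=R.T@np.linalg.solve(K,[uv[0],uv[1],1.]);s=(z-c[2])/d[2];return c+s*d
def proj(cam,p):
    P=camera_params(cam);K=np.array(P["K"]);T=np.array(P["camera_from_world"])
    q=K@(T[:3,:3]@np.array(p)+T[:3,3]);return q[:2]/q[2]
def save(cam,n):
    im=read_camera(cam);cv2.imwrite(f"pics/{n}.png",im[...,::-1]);return im
E
python3 - <<'E'
from h import *
H=dict(pepper_mill=.142,honey_jar=.1,spice_jar=.105,round_coaster=.01,square_coaster=.01,oblong_coaster=.01,kettle=.25,mug=.09,flat_tin=.04,garlic=.05)
for c in ("top","scene"):
    save(c,c+"0")
    for n,h in H.items():
        for k,f in (("look",look_for),("tip",tip_of)):
            for d in f(c,n)[:3]:
                print(c,n,k,np.round(d["at"],0),round(d["confidence"],2),np.round(ray(c,d["at"],h/2 if k=="look" else 0.01 if h<.15 else 0)[:2],3))
print(read_time_s(),read_eef_pos(),read_tcp_rot(),read_finger_gap())
E
```

```text
pics
top pepper_mill look [150. 238.] 0.64 [0.46  0.209]
top pepper_mill tip [162. 246.] 0.63 [0.452 0.2  ]
top honey_jar look [230. 293.] 0.89 [0.335 0.026]
top honey_jar look [188. 297.] 0.8 [0.326 0.123]
top honey_jar look [277. 237.] 0.65 [ 0.464 -0.082]
top honey_jar tip [234. 296.] 0.88 [0.329 0.024]
top honey_jar tip [389. 296.] 0.72 [ 0.325 -0.344]
top honey_jar tip [282. 242.] 0.69 [ 0.456 -0.091]
top spice_jar look [390. 237.] 0.55 [ 0.459 -0.347]
top spice_jar look [447. 196.] 0.36 [ 0.557 -0.485]
top spice_jar tip [387. 240.] 0.71 [ 0.459 -0.345]
top round_coaster tip [163. 241.] 0.68 [0.463 0.199]
top square_coaster look [289. 250.] 0.71 [ 0.439 -0.108]
top square_coaster tip [457. 227.] 0.67 [ 0.488 -0.516]
top square_coaster tip [280. 241.] 0.6 [ 0.461 -0.085]
top oblong_coaster look [378. 238.] 0.67 [ 0.465 -0.325]
top oblong_coaster look [445. 193.] 0.38 [ 0.577 -0.494]
top oblong_coaster tip [388. 237.] 0.63 [ 0.466 -0.347]
top oblong_coaster tip [167. 243.] 0.44 [0.459 0.189]
top kettle look [238. 166.] 0.6 [ 0.613 -0.   ]
top kettle tip [242. 167.] 0.92 [0.651 0.0
[... 1196 characters left out ...]
.454 -0.347]
scene oblong_coaster look [353. 287.] 0.86 [ 0.464 -0.369]
scene oblong_coaster tip [343. 285.] 0.72 [ 0.445 -0.355]
scene kettle look [311. 186.] 0.88 [ 0.602 -0.041]
scene kettle tip [311. 211.] 0.68 [0.664 0.027]
scene kettle tip [281. 240.] 0.46 [ 0.471 -0.07 ]
scene mug look [357. 239.] 0.65 [ 0.589 -0.25 ]
scene mug tip [353. 250.] 0.73 [ 0.583 -0.246]
scene mug tip [231. 208.] 0.18 [0.46  0.178]
scene flat_tin look [427. 288.] 0.95 [ 0.586 -0.497]
scene garlic look [410. 305.] 0.62 [ 0.495 -0.52 ]
scene garlic tip [410. 311.] 0.59 [ 0.493 -0.524]
2.1 [ 0.26794483 -0.59220143  0.25025273] [ 9.77514735e-01  2.10867121e-01  1.08446418e-05 -1.93604102e-05] 0.08526769728209165
```

Run:
```python
import cv2
a=cv2.imread("pics/top0.png")[120:340,110:510];cv2.imwrite("pics/topc.png",cv2.resize(a,(800,440),interpolation=cv2.INTER_CUBIC))
a=cv2.imread("pics/scene0.png")[110:350,160:480];cv2.imwrite("pics/scenec.png",cv2.resize(a,(800,600),interpolation=cv2.INTER_CUBIC))
```

```text
(no output)
```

View pics/topc.png

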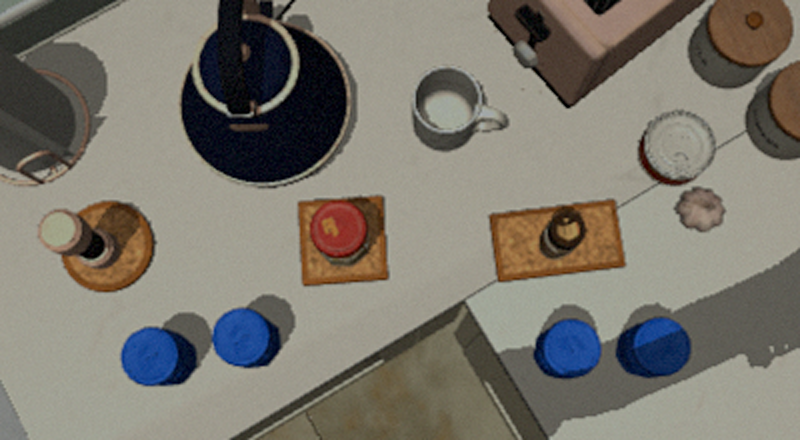

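View pics/scenec.png

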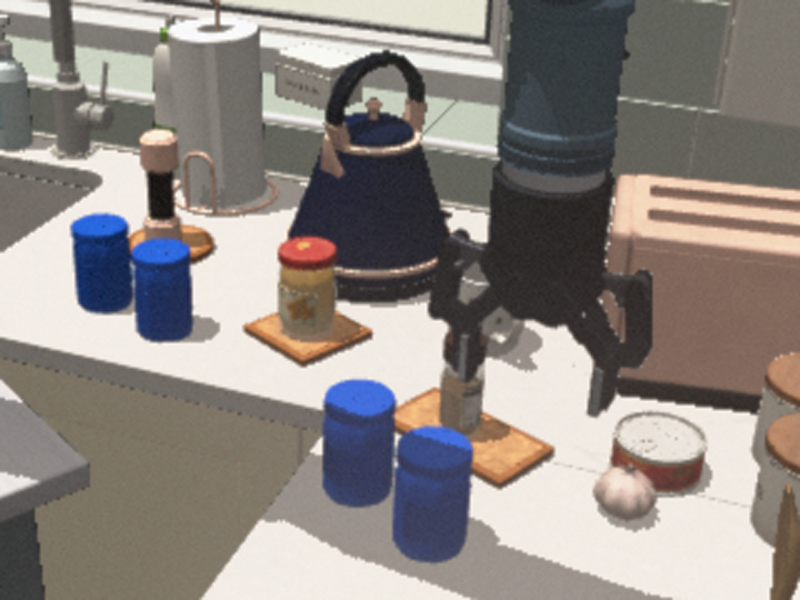

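The three targets, by place and colour: the mill is on the round coaster (top px ~158,246), the red-lidded honey jar is on the square one (~280,236), and the spice jar is on the oblong one (~391,236). The four blue jars (top px ~188,297; 232,290; 394,294; 437,294) are look-alikes. The red-lidded jar holding honey-coloured spread is the honey jar, and the enlarged crop confirms this. Clear patch: between the round and square coasters, around (0.455, 0.055).

Run:
```python
from h import *
move_ptp([.42,-.347,.28],[1,0,0,0])
print(read_eef_pos(),np.round(read_qpos(),2),read_time_s())
P=camera_params("wrist");T=np.array(P["camera_from_world"]);print("cam",-T[:3,:3].T@T[:3,3], T[2,:3],T[0,:3])
save("wrist","w1")
for n,h in (("spice_jar",.01),("oblong_coaster",.01)):
    for d in tip_of("wrist",n)[:2]: print(n,np.round(d["at"]),round(d["confidence"],2),ray("wrist",d["at"],h).round(3))
# coaster centres by colour in top
im=read_camera("top");hsv=cv2.cvtColor(im,cv2.COLOR_RGB2HSV)
m=cv2.inRange(hsv,(8,90,90),(22,255,255))
for nm,uv in (("round",(164,242)),("sq",(281,240)),("ob",(388,240))):
    w=np.zeros_like(m);x,y=uv;w[y-30:y+30,x-38:x+38]=m[y-30:y+30,x-38:x+38]
    w=cv2.morphologyEx(w,cv2.MORPH_OPEN,np.ones((3,3)))
    pts=cv2.findNonZero(w)
    r=cv2.minEnclosingCircle(pts) if nm=="round" else cv2.minAreaRect(pts)
    print(nm,r,len(pts),ray("top",r[0],.01).round(4))
```

```text
[ 0.41916013 -0.34844478  0.28003723] [ 0.64  0.16 -0.03  1.82  0.01  1.16 -0.96] 3.2167
cam [ 0.48867152 -0.34802008  0.40428938] [-0.27358166 -0.00118357 -0.96184805] [-0.0022287  -0.99999578  0.00186443]
spice_jar [312. 174.] 0.88 [ 0.452 -0.346  0.01 ]
oblong_coaster [314. 166.] 0.91 [ 0.46  -0.347  0.01 ]
round ((162.70370483398438, 242.37777709960938), 23.269716262817383) 892 [0.4608 0.1989 0.01  ]
sq ((280.9026794433594, 240.0398406982422), (42.10652542114258, 42.50564193725586), 86.18592071533203) 883 [ 0.4626 -0.0873  0.01  ]
ob ((367.17034912109375, 242.27731323242188), (33.503501892089844, 21.8070125579834), 82.40535736083984) 564 [ 0.4542 -0.2964  0.01  ]
```

View pics/w1.png

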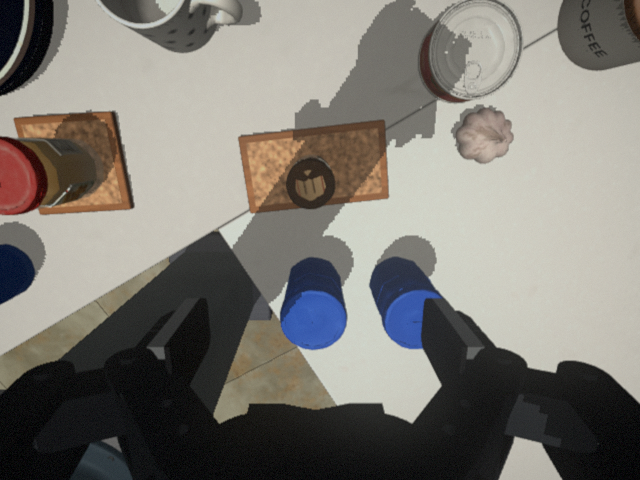

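The wrist view shows the oblong coaster centred at ~(316,167). The spice cap is at ~(311,183), with the blue jars well in front of it at rows above 250. I'll grasp the spice jar and set it aside.

```bash
cat >> h.py <<'E'
Q=[1,0,0,0]
def pick(xy,z,force,q=Q,zs=.28):
    x,y=xy
    movel([x,y,zs],q,speed=.25); movel([x,y,z],q,speed=.12)
    move_gripper(0.02,force); print("gap",read_finger_gap(),"f",read_grasp_force(),"ft",np.round(read_ft_force(),2))
    movel([x,y,zs],q,speed=.15); print("up ft",np.round(read_ft_force(),2),"gap",read_finger_gap())
def place(xy,z,q=Q,zs=.28,op=.085):
    x,y=xy
    movel([x,y,zs],q,speed=.2); movel([x,y,z+.015],q,speed=.12)
    f0=read_ft_force()[2]; zz=z+.004
    while zz>z-.004:
        movel([x,y,zz],q,speed=.03); zz-=.001
        if read_ft_force()[2]-f0>1.5: break
    print("down",read_eef_pos().round(4) if hasattr(read_eef_pos(),'round') else read_eef_pos(),np.round(read_ft_force(),2),f0)
    move_gripper(op); pause(.2); movel([x,y,zs],q,speed=.15); print("t",read_time_s())
E
python3 - <<'E'
from h import *
c=ray("wrist",(311,183),.115);print("cap",c)
print("coaster",np.mean([ray("wrist",p,.01) for p in ((240,136),(384,121),(388,198),(251,212))],axis=0))
x,y=c[:2]; assert abs(x-.455)<.02 and abs(y+.346)<.015
pick((x,y),.08,30)
place((.452,.055),.07)
read_camera("wrist");save("wrist","w2")
E
```

```text
cap [ 0.45461031 -0.3451636   0.115     ]
coaster [ 0.45851882 -0.34895932  0.01      ]
gap 0.04065135248983035 f 30.196972908452153 ft [-0.21  0.26  2.76]
up ft [ 0.06  0.49 -1.45] gap 0.04006656111921836
down [0.4523 0.0551 0.0703] [0.11 0.21 1.57] -0.5424713768816041
t 15.1833
```

View pics/w2.png

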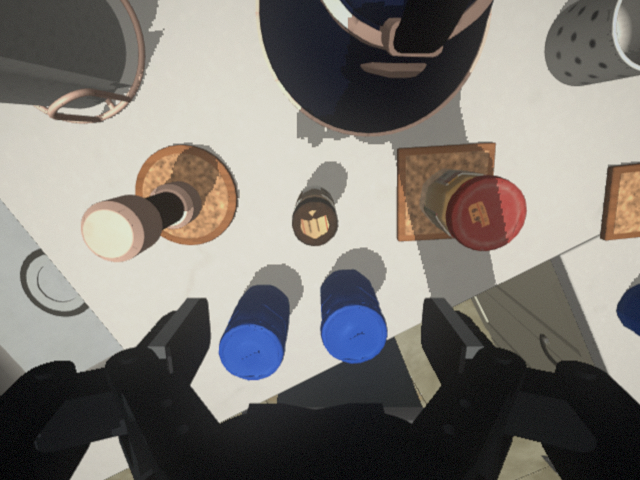

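The spice jar is upright at (316,216). The mill head is at ~(109,231), the round coaster at (186,194), the honey lid at (486,212), and the square coaster at (446,193). The kitchen roll is at the upper left, with its base ring at about row 120.

Run:
```python
from h import *
r=lambda u,z:ray("wrist",u,z).round(4)
print("mill head",r((109,231),.152),"foot shoulder",r((178,203),.044))
print("round",r((186.5,194.5),.01)); print("sq",np.mean([r(p,.01) for p in ((397,150),(495,143),(496,238),(397,242))],axis=0))
h=r((486,212.5),.11); print("honey lid",h,"spice",r((316,221),.105),"roll ring",r((90,121),.0),r((143,60),0))
for n in ("pepper_mill","honey_jar"): print(n,[(np.round(d["at"]),r(d["at"],.01)) for d in tip_of("wrist",n)[:4]])
# close look at honey
movel([.41,h[1],.28],Q,speed=.25); save("wrist","w3")
im=read_camera("wrist");hsv=cv2.cvtColor(im,cv2.COLOR_RGB2HSV)
m=cv2.inRange(hsv,(0,130,70),(6,255,255))|cv2.inRange(hsv,(172,130,70),(180,255,255))
cn=max(cv2.findContours(m,0,2)[0],key=cv2.contourArea);(c,rad)=cv2.minEnclosingCircle(cn)
print(c,rad,"lid",r(c,.11))
for n in ("honey_jar","square_coaster"): print(n,[(np.round(d["at"]),r(d["at"],.01)) for d in tip_of("wrist",n)[:2]])
```

```text
mill head [0.4567 0.2044 0.152 ] foot shoulder [0.4583 0.194  0.044 ]
round [0.4618 0.1968 0.01  ]
sq [ 0.4611 -0.0893  0.01  ]
honey lid [ 0.4617 -0.0872  0.11  ] spice [0.4534 0.0545 0.105 ] roll ring [0.5391 0.2956 0.    ] [0.5983 0.2311 0.    ]
pepper_mill [(array([177., 206.]), array([0.4487, 0.2084, 0.01  ]))]
honey_jar [(array([446., 196.]), array([ 0.4598, -0.0897,  0.01  ])), (array([344., 293.]), array([0.3443, 0.0212, 0.01  ])), (array([262., 306.]), array([0.327 , 0.1189, 0.01  ]))]
(320.6839904785156, 164.36399841308594) 39.60000228881836 lid [ 0.4607 -0.0891  0.11  ]
honey_jar [(array([227., 259.]), array([0.3465, 0.0171, 0.01  ])), (array([613., 273.]), array([ 0.33  , -0.4354,  0.01  ]))]
square_coaster []
```

View pics/w3.png

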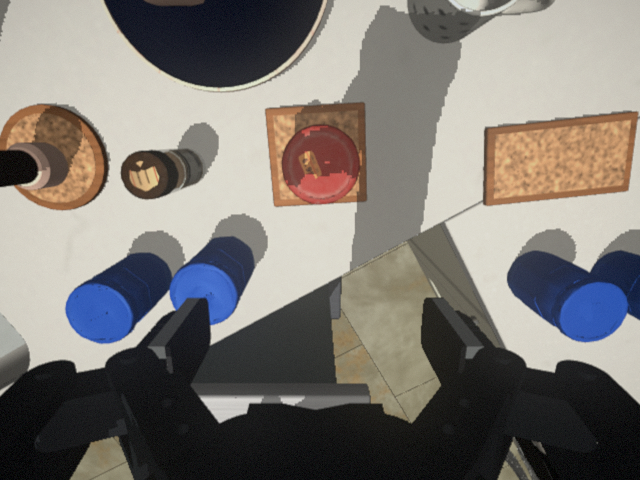

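The lid centre is at (321,164), giving (0.461, -0.089), which agrees with the earlier view. The oblong coaster, centred at ~(560,158), is empty. Moving the honey jar there now.

Run:
```python
from h import *
print("ob",np.mean([ray("wrist",p,.01) for p in ((486,127),(636,113),(635,191),(486,203))],axis=0))
pick((.461,-.0885),.076,55)
place((.459,-.348),.076)
movel([.41,.17,.33],Q,speed=.3)
save("wrist","w4")
print([(np.round(d["at"]),ray("wrist",d["at"],.01)) for d in tip_of("wrist","pepper_mill")[:2]],read_time_s())
```

```text
ob [ 0.4597369  -0.34898076  0.01      ]
gap 0.062007471081301765 f 57.81541258891252 ft [-1.21 -0.52  5.87]
up ft [-0.19 -0.46 -2.69] gap 0.062060724112582594
down [ 0.4592 -0.3482  0.0772] [-0.04  0.14 -2.55] -4.513117388056101
t 26.9
[(array([288., 164.]), array([0.45098487, 0.20139281, 0.01      ]))] 28.8917
```

View pics/w4.png

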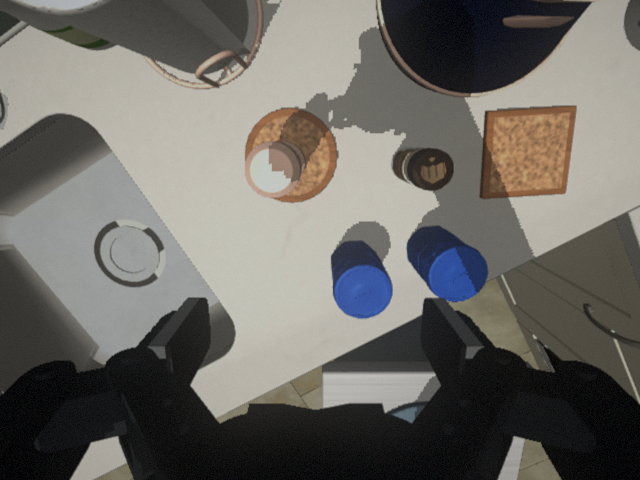

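The mill head is at (274,169). The kitchen roll is close behind it, so I'll yaw the tool by -0.6 to keep the wrist camera clear of it.

Run:
```python
from h import *
c=ray("wrist",(274,169),.152);print("head",c)
x,y=(c[:2]+np.array([.4567,.2044]))/2
print(x,y); assert abs(x-.456)<.01 and abs(y-.203)<.01
q=[np.cos(.3),-np.sin(.3),0,0]
print(np.round(inverse_kinematics([x,y,.128],q),2))
pick((x,y),.128,40,q,zs=.31)
place((.4615,-.0885),.128,q,zs=.31)
movel([.40,.055,.31],Q,speed=.3)
save("wrist","w5");print(read_time_s())
```

```text
head [0.45589321 0.20292521 0.152     ]
0.4562966059654149 0.2036626035951842
[-0.54  0.26  0.04  2.06 -0.02  0.83 -2.66]
gap 0.044832637715925105 f 41.348416060209274 ft [-0.59 -0.37  2.99]
up ft [ 0.09 -0.82 -0.62] gap 0.04489150251281909
down [ 0.4615 -0.0885  0.131 ] [-0.5   0.29 -0.29] -2.1004995634144796
t 39.0583
39.8583
```

View pics/w5.png

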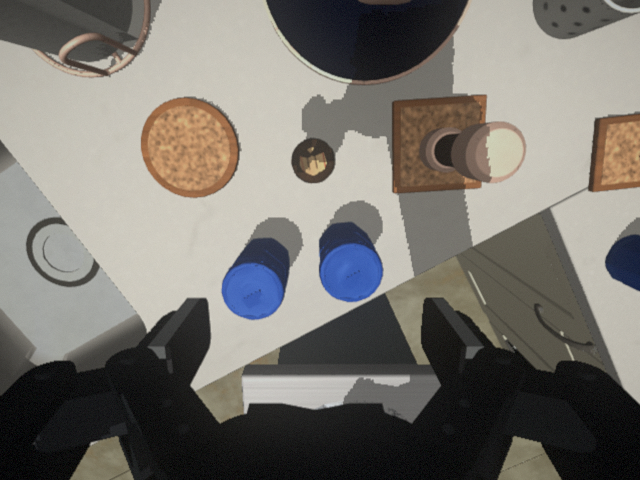

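The mill stands upright on the square coaster, with its head at (488,152). The spice jar's cap is at (313,160) and the round coaster is empty, centred at (190,147). The force baseline seems to have been read before it settled, so I'll add a settling pause for the last placing.

```bash
sed -i 's/    f0=read_ft/    pause(.4); f0=read_ft/; s/if read_ft_force/pause(.1)\n        if read_ft_force/; s/>1.5: break/>2: break/' h.py
python3 - <<'E'
from h import *
r=lambda u,z:ray("wrist",u,z).round(4)
c=r((313,160),.105);k=r((190,147),.01)
print("mill",r((488,152),.152),"sq",np.mean([r(p,.01) for p in ((392,101),(486,96),(482,187),(394,191))],axis=0),"spice",c,"round",k)
x,y=(c[:2]+[.4534,.0545])/2; assert abs(x-.453)<.008
rx,ry=(k[:2]+[.4618,.1968])/2; assert abs(ry-.197)<.008
q=[np.cos(.3),-np.sin(.3),0,0]
pick((x,y),.07,30,Q)
movel([rx,ry,.28],q,speed=.2)
place((rx,ry),.08,q)
movel([.40,.0,.36],Q,speed=.25)
save("wrist","w6");save("top","top1");print(read_time_s())
a=cv2.imread("pics/top1.png")[120:340,110:510];cv2.imwrite("pics/top1c.png",cv2.resize(a,(800,440)))
E
```

```text
mill [ 0.4599 -0.0792  0.152 ] sq [ 0.46255  -0.088225  0.01    ] spice [0.452 0.055 0.105] round [0.462  0.1963 0.01  ]
gap 0.040329980855674026 f 30.428052563220263 ft [-0.37  0.7   2.13]
up ft [-0.46 -0.24 -1.49] gap 0.040090646312461904
down [0.4622 0.1967 0.0804] [ 0.67 -0.54  3.15] -0.7571099498511407
t 51.6083
52.7417
```

View pics/w6.png

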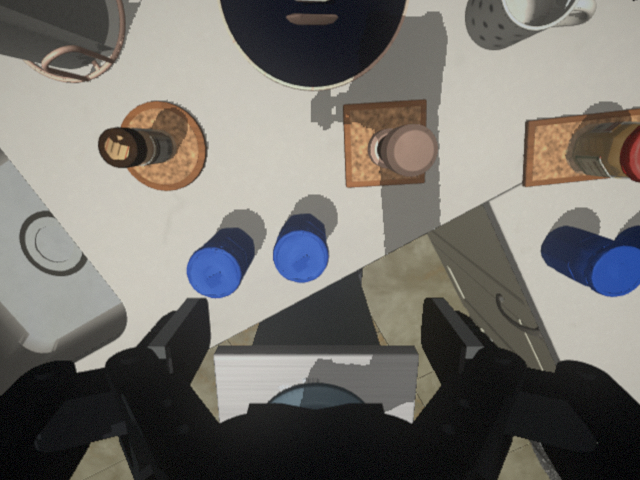

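View pics/top1c.png

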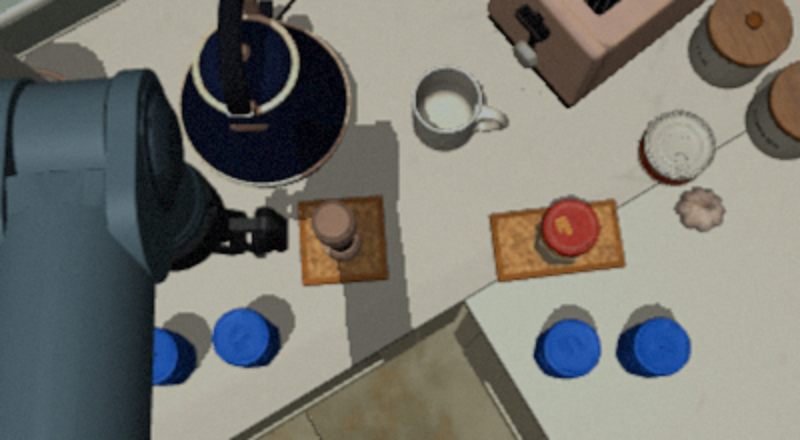

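The spice jar stands on the round coaster, the mill on the square one and the honey jar on the oblong one, all upright with the bystanders unmoved. One head reading of the mill was 9 mm off in y, so I'll check its centring.

Run:
```python
from h import *
r=lambda u,z:ray("wrist",u,z).round(4)
print("mill head wrist",r((412,149),.152),"top",ray("top",(277,231.5),.152).round(4),"foot@.044 top",ray("top",(282,242.5),.044).round(4))
print("sq",np.mean([r(p,.01) for p in ((344,105),(425,99),(426,183),(346,187))],axis=0))
print("honey top",ray("top",(395,233.7),.11).round(4),"spice",r((122,147),.115))
for n,h in (("pepper_mill",0),("honey_jar",0),("spice_jar",0)):
    print(n,[(r(d["at"],.01),round(d["confidence"],2)) for d in tip_of("wrist",n)[:2]])
im=cv2.imread("pics/w6.png")[80:210,330:460];cv2.imwrite("pics/crop.png",cv2.resize(im,(598,598),interpolation=cv2.INTER_CUBIC))
```

```text
mill head wrist [ 0.4607 -0.0853  0.152 ] top [ 0.4571 -0.0892  0.152 ] foot@.044 top [ 0.4509 -0.0923  0.044 ]
sq [ 0.462125 -0.08795   0.01    ]
honey top [ 0.4564 -0.3476  0.11  ] spice [0.4612 0.1939 0.115 ]
pepper_mill [(array([ 0.4565, -0.0866,  0.01  ]), 0.92)]
honey_jar [(array([ 0.4594, -0.3497,  0.01  ]), 0.98), (array([ 0.3285, -0.435 ,  0.01  ]), 0.94)]
spice_jar [(array([0.4607, 0.1985, 0.01  ]), 0.97), (array([ 0.46  , -0.3505,  0.01  ]), 0.72)]
```

View pics/crop.png

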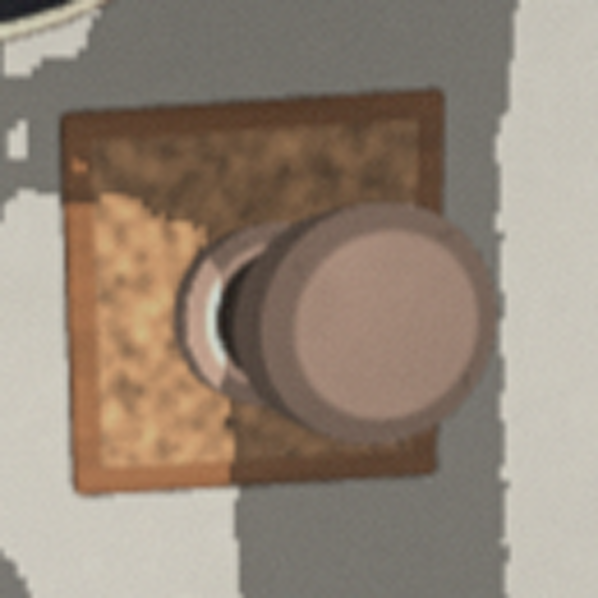

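The crop shows the mill upright, its foot mid-coaster (within ~3 mm). All three are centred and the gripper is clear, so I'm handing in.

```bash
python3 -c "
from bench import *
print(sign_off(),read_time_s())"
```

```text
the job is handed in; nothing more can be done
the job is handed in; nothing more can be done
```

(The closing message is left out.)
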